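Load the bench press and tension it three clicks

TASK

Slide the flat carrier of capacitors nose first into the slot of the bench press, fully home against the stop, and let go of it. Only then swing the press's ratchet lever counter-clockwise (seen from above) by its knob, first freely until it meets the post on the ratchet wheel, then on by exactly three clicks of the wheel, not a fourth, and finish while still holding the knob there. Leave the tape roll, the jar and the tray where they are.

Things in the scene. Friction and masses are not known exactly. Their poses are not given: they have to be found in the camera images.
- press: Dark steel press fixed to the bench: two walls, a top plate and the ratchet on top. Origin on the bench, on the vertical spindle axis; y: the way the carrier goes in, x: to the spring plunger, z up. Slot open at the -y end, 50 wide, its floor is the bench; walls from y -45 to the stop at +45. Top plate at height 45 to 57, x -40 to +85; plunger at x 47 to 98, height up to 79.
- slot_stop (a point): Middle of the stop face at the closed end of the slot, on the bench, 45 mm along +y from the press origin; axes as the press. At the slot's open end (y -45) two lead-in plates 20 high flare to about 76 wide at y -71.
- carrier: Loose flat aluminium carrier lying on the bench, about 200 g, 44 wide (x), 180 long (y), 6 thick, with four white capacitors (to height 20) fixed on its nose half and a black upright grip tab at its tail. Origin: centre of the underside; +y points to the nose. It passes under the press with 3 mm play each side and may be slid along the bench.
- carrier_nose (a point): Middle of the nose end of the carrier, underside; meets slot_stop when fully home.
- carrier_grip (a point): Point in the grip tab at which to pinch it, 45 mm above the bench, 75 mm behind the carrier's origin. Tab: 14 thick (carrier x), 24 long (carrier y), top at 62 above the bench.
- lever: Flat steel lever turning about the press's vertical spindle axis; origin on that axis at bench level. Its bar (16 wide) is at height 88 to 98. It swings freely (under 1 N at the knob) until its side meets the upright post on the ratchet wheel, after at most 30 degrees; from there on it pushes the wheel.
- knob (a point): Middle of the lever's upright round black knob: 22 diameter, from height 98 to 148, point at 123, 110 mm from the spindle axis. It starts on the robot's side of the press and is driven counter-clockwise seen from above, towards the slot's open end.
- wheel (a joint): Angle of the toothed ratchet wheel, rad, 0 at the start, growing counter-clockwise from above. Tooth pitch 0.2 rad (22 mm at the knob). Pushing it takes 3 to 4 N at the knob, climbing to 5 to 7 N just before each click, at about 0.12, 0.32, 0.52, 0.72; at the click the wheel jumps ahead to about 0.2, 0.4, 0.6, 0.8 and the push falls below 1 N for the 5 mm or so until the lever catches up. It stays locked there.
- tape_roll: Loose roll of paper tape lying flat, 90 outside diameter, 22 high; leave alone. Origin centre of the underside.
- jar: Loose jar, 56 diameter, 75 high; leave alone. Origin centre of the underside.
- tray: Loose cardboard tray of capacitors, 90 by 130, 35 high; leave alone. Origin centre of the underside.
Not all that is in view belongs to the job. There is more than one size of the press; the job needs the larger.

How it is judged:
By the outcome, as a careful person would: the job done as asked, in the order asked, and still so for the second after the job is handed in, while the arm keeps its last pose, push and grip.
It also fails if it takes over 72 s, if anything falls off the work surface, if the arm or the gripper's body presses on something with over 40 N, if the wrist force passes 120 N, or if a joint passes its speed limit or range.

ROBOT

A 6-joint arm with a two-finger parallel gripper is mounted at the origin on the work surface. World frame = base frame: x ahead of the robot, y to its left, z up, the work surface at z = 0. Lengths are in m, angles in rad, forces in N, time in s.
With the tool pointing down it reaches from about 0.275 to 0.875 m from the base axis. Payload 12.5 kg.
Tool frame: the origin (TCP) lies at the very end of the fingers, on their centre line; the grasp point (between the pads) lies 19 mm behind it; x points along the fingers, y is the direction in which the jaws open and shut, and the axes are right-handed (so a half turn about x gives the same grasp; the last joint's range is limited). The gripper opens to 85 mm and grips with 20 to 120 N. Pads are 22 mm wide; open, the fingers measure 114 mm over their backs; the gripper's body (76 mm by 85 mm) begins 54 mm behind the grasp point. The pads swing forward as they close: fully open they stand 13 mm farther back than shut.
Start: joints at [-1.408, 0.351, 1.652, -0, 1.139, -0.085], TCP at [0.135, -0.533, 0.231] pointing down, gripper open.
Joint ranges: [-2.75, 2.75], [-0.79, 2.1], [0.01, 2.65], [-1.57, 4.71], [0.07, 3.14], [-2.87, 2.87]. Speed limits (rad/s): [2.22, 2.22, 2.79, 3.14, 3.14, 3.14].

INTERFACE

Orientations are given as a 3x3 rotation matrix whose columns are the frame's x, y, z axes.
In Python, from bench import manip gives the robot as it stands. Calls block until the motion is done:
- manip.move_ptp(position, orientation): joint-space move of the TCP to a pose.
- manip.move_l(position, attitude=None, max_speed=0.15): straight line of the TCP; attitude=None keeps the orientation; max_speed is the mean speed in m/s.
- manip.move_j(angles): joint-space move.
- manip.set_gripper(opening, effort=None): opening from 0.0 (shut) to 1.0 (fully open); effort is the grip in N (None keeps the last); returns when the fingers have stopped.
- manip.dwell(seconds).
- manip.inverse_kinematics(position, orientation): joint angles nearest the present ones, or None.
- manip.grab_frame(name): name is "scene" or "top" or "wrist"; returns (picture, depth): 480x640x3 uint8, red, green, blue; 480x640 float32, m along the optical axis (not along the pixel's ray), 0 where there is no reading.
- manip.get_calibration(name): a dict with "camera_matrix" (3x3 intrinsics, pixels), "k1" (the pictures are not rectified: a ray, as slopes to the right and down, at radius r is drawn at 1 + k1 r^2 times it, then the intrinsics apply), "R" (3x3) and "t" (3): a world point X has camera coordinates R X + t. Camera axes: x right, y down, z forward; pixel columns grow to the right and rows downward; lengths in m; the calibration is good to about 2 mm. A picture is of the moment at which its call begins: read the wrist's pose just before it. get_calibration takes no time and is no camera call; for the wrist camera it gives the pose at the moment of the call.
A pose or a line that the arm cannot do raises manip.Unreachable and nothing moves.
- manip.sign_off(): hands the job in, once; it reports no verdict.
Trained networks look in the newest picture that a camera, given by its name, has taken for a name from the list of things; names that differ only in an ending like _2 or _b are one class to them, and where a whole thing is asked for, a point or a joint stands for the part that bears it (a point fixed in the world has none). Each returns a list of dicts, best first, with "confidence" (0 to 1); they miss things now and then, are a little off and sometimes report something else, mostly with a low value. They report only what shows in the picture. A call takes as long as a camera call. They do not tell look-alikes from the thing itself.
- manip.look_for(camera, name): "at" ([x, y, z] in m, in world coordinates, good to about 4 mm: the middle of the surface that is visible of it).
Readings, each from a call of its own:
- manip.current_time(): time.
- manip.current_qpos(): joint angles.
- manip.current_joint_vel(): joint speeds.
- manip.current_joint_torque(): joint torques, N m.
- manip.current_ee_pos(): TCP position.
- manip.current_tcp_rot(): TCP orientation.
- manip.current_force(): force on the tool from outside, world axes, zero at the start.
- manip.current_ft_torque(): the same for the moment, N m.
- manip.current_grip_width(): opening from 0.0 (shut) to 1.0 (fully open).
Only numpy, scipy, OpenCV 4.12 (cv2) and the standard library are available. Lean on these libraries where they do the work, as an engineer would, in place of code of your own. Each camera call takes 0.05 s, during which the arm holds its last target.

## Working session

There is one attempt and no reset: what is moved stays moved. The work goes in short steps, each a Python script; the robot and the scene stay as the last script left them, time stands still between calls to the robot, and variables do not carry over. Pictures are saved under pics/ and viewed, and the job is handed in when it is done.

```bash
ls; mkdir -p pics; cat > h.py <<'E'
import numpy as np, cv2
from bench import manip as m
def save(cam,fn):
    p,d=m.grab_frame(cam); cv2.imwrite('pics/'+fn,p[:,:,::-1]); np.save('pics/'+fn+'.npy',d); return p,d
def w2p(c,X):
    q=c['R']@np.asarray(X,float)+c['t']; s=q[:2]/q[2]; s=s*(1+c['k1']*(s@s)); K=np.array(c['camera_matrix']); return (K@np.array([s[0],s[1],1]))[:2]
def ray(c,uv):
    K=np.array(c['camera_matrix']); 
    s=cv2.undistortPoints(np.array([[uv]],float),K,np.array([c['k1'],0,0,0,0.]))[0,0]
    R=np.array(c['R']);t=np.array(c['t'])
    return -R.T@t, R.T@np.array([s[0],s[1],1])
def p2w(c,uv,z):
    o,d=ray(c,uv); return o+d*(z-o[2])/d[2]
def p2d(c,uv,depth):
    o,d=ray(c,uv); return o+d*depth
E
python3 - <<'E'
from h import *
print(m.current_time())
for n in ['scene','top','wrist']:
    save(n,n+'0.png')
    c=m.get_calibration(n); print(n,c)
    for k in ['press','carrier','carrier_grip','lever','knob','wheel','tape_roll','jar','tray']:
        try: print(k,[(np.round(r['at'],3).tolist(),round(r['confidence'],2),np.round(w2p(c,r['at'])).tolist()) for r in m.look_for(n,k)])
        except Exception as e: print(k,e)
print(m.current_time())
E
```

```text
pics
0.0
scene {'camera_matrix': array([[468.46846779,   0.        , 330.41749608],
       [  0.        , 468.46846779, 238.27665397],
       [  0.        ,   0.        ,   1.        ]]), 'k1': -0.10913221264156986, 'R': array([[ 0.41156091,  0.91137898, -0.00244281],
       [ 0.72529103, -0.32914793, -0.6046607 ],
       [-0.5518791 ,  0.24708296, -0.79647942]]), 't': array([-0.29726003, -0.35710588,  1.34151694])}
press [([0.639, 0.156, 0.075], 0.97, [382.0, 243.0]), ([0.669, 0.349, 0.05], 0.69, [465.0, 230.0])]
carrier [([0.555, -0.155, 0.006], 0.98, [232.0, 282.0])]
carrier_grip [([0.555, -0.151, 0.008], 0.63, [234.0, 281.0])]
lever [([0.615, 0.35, 0.066], 0.74, [453.0, 209.0]), ([0.548, 0.185, 0.11], 0.59, [375.0, 197.0])]
knob [([0.545, 0.186, 0.107], 0.74, [375.0, 197.0]), ([0.616, 0.352, 0.065], 0.58, [455.0, 209.0])]
wheel [([0.666, 0.349, 0.057], 0.93, [465.0, 228.0]), ([0.627, 0.15, 0.08], 0.76, [377.0, 238.0])]
tape_roll []
jar []
tray [([0.456, 0.425, 0.024], 0.76, [440.0, 167.0]), ([0.695, -0.325, 0.02], 0.62, [167.0, 367.0])]
top {'camera_matrix': array([[531.93502184,
[... 931 characters left out ...]

tape_roll [([0.69, -0.32, 0.02], 0.7, [487.0, 205.0])]
jar [([0.733, -0.1, 0.076], 0.6, [392.0, 180.0])]
tray [([0.456, 0.424, 0.015], 0.85, [153.0, 307.0])]
wrist {'camera_matrix': array([[393.14974373,   0.        , 317.38844774],
       [  0.        , 393.14974373, 239.30834595],
       [  0.        ,   0.        ,   1.        ]]), 'k1': -0.004045284856607133, 'R': array([[ 2.44355181e-01, -9.69685763e-01,  2.59532621e-04],
       [-9.27355859e-01, -2.33610059e-01,  2.92296855e-01],
       [-2.83375469e-01, -7.16649298e-02, -9.56327602e-01]]), 't': array([-0.55079456, -0.03721916,  0.38060305])}
press []
carrier []
carrier_grip []
lever []
knob []
wheel []
tape_roll []
jar []
tray []
1.5
```

View pics/scene0.png

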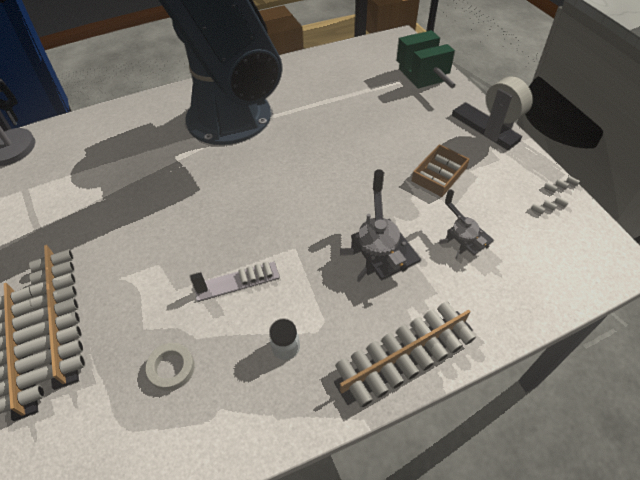

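View pics/top0.png

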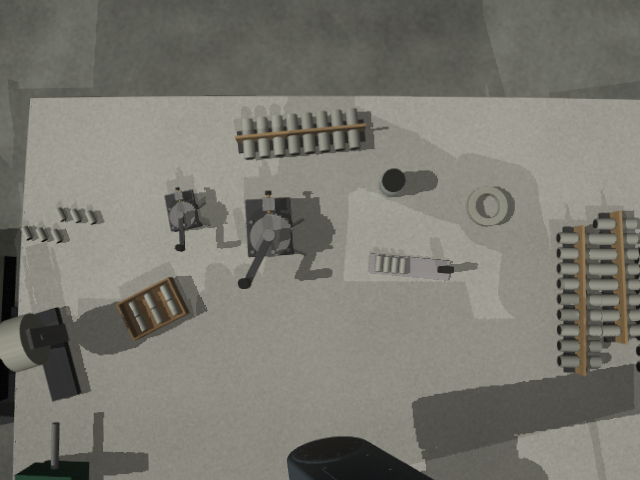

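```bash
python3 - <<'E'
import cv2
a=cv2.imread('pics/top0.png')
cv2.imwrite('pics/top0c1.png',cv2.resize(a[180:300,210:350],None,fx=5.5,fy=5,interpolation=cv2.INTER_CUBIC))
cv2.imwrite('pics/top0c2.png',cv2.resize(a[200:330,340:480],None,fx=5,fy=4.6,interpolation=cv2.INTER_CUBIC))
E
```

```text
(no output)
```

View pics/top0c1.png

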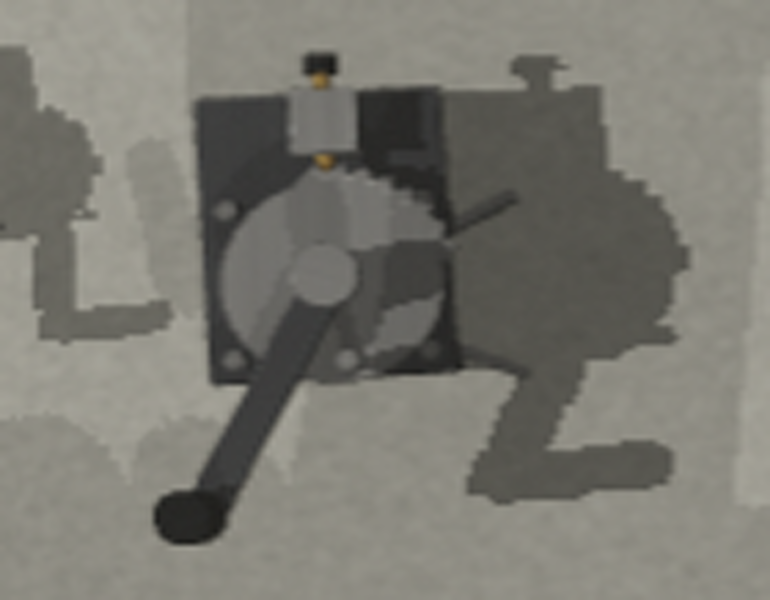

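View pics/top0c2.png

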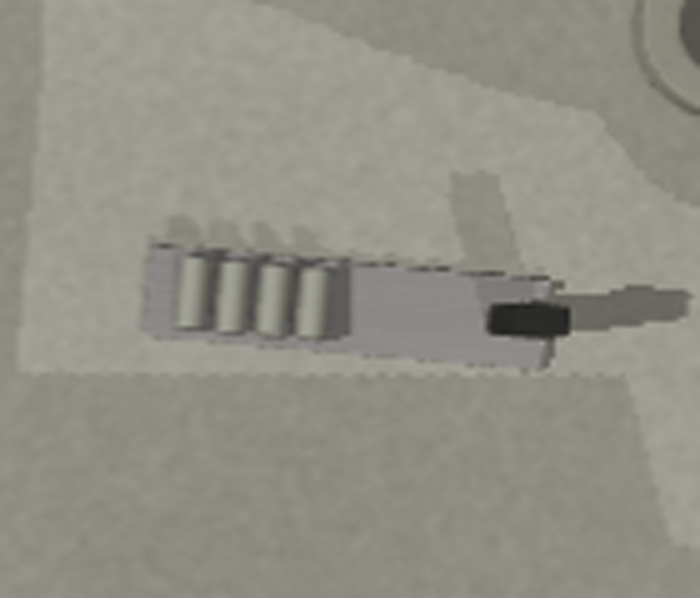

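Larger press: top (268,233), with the smaller look-alike at (182,212). Carrier: (410,266), nose to the left and tab at (446,269). The knob I need is at (245,284), and the small press's knob at (180,246) is the decoy. The wheel post shows at about (273,252). Next is a closer wrist view.

```bash
python3 - <<'E'
from h import *
print(m.current_tcp_rot().round(3), m.current_ee_pos())
c=m.get_calibration('wrist'); R=c['R'];t=c['t']; print('cam',-R.T@t, 'axis',R[2],'right',R[0])
c=m.get_calibration('top')
f=lambda x,y:(210+x/5.5-.4,180+y/5-.4)
for q in [(195,100),(440,88),(462,370),(212,383)]: print('plate',p2w(c,f(*q),.057).round(4))
print('hub',p2w(c,f(323,275),.105).round(4)); print('knob',p2w(c,f(188,517),.148).round(4)); print('post',p2w(c,f(347,360),.09).round(4))
g=lambda x,y:(340+x/5-.4,200+y/4.6-.4)
for q in [(155,243),(553,278),(545,370),(140,337)]: print('carr',p2w(c,g(*q),.006).round(4))
print('tab',p2w(c,g(528,320),.062).round(4))
d=np.load('pics/top0.png.npy')
for x,y in [(323,275),(188,517),(347,360)]:
    u,v=f(x,y); print(p2d(c,(u,v),d[round(v),round(u)]).round(3))
# candidates view
for p in [(0.45,0.0,0.4),(0.5,0.05,0.35),(0.45,.05,.35)]:
    for Y in [(1,0,0),(-1,0,0),(0,1,0),(0,-1,0)]:
        X=np.array([0,0,-1.]);Y=np.array(Y,float);Rm=np.stack([X,Y,np.cross(X,Y)],1)
        q=m.inverse_kinematics(np.array(p),Rm); print(p,Y,None if q is None else np.round(q,2))
E
```

```text
[[ 0.     0.245 -0.969]
 [ 0.    -0.969 -0.245]
 [-1.    -0.    -0.   ]] [ 0.13495301 -0.53317523  0.23128489]
cam [ 0.20792776 -0.51551708  0.37500087] axis [-0.28337609 -0.07166093 -0.95632772] right [ 2.44355208e-01 -9.69685757e-01  2.55314586e-04]
plate [0.693  0.2171 0.057 ]
plate [0.6986 0.1203 0.057 ]
plate [0.5763 0.1104 0.057 ]
plate [0.5701 0.2082 0.057 ]
hub [0.6129 0.1604 0.105 ]
knob [0.5131 0.2033 0.148 ]
post [0.5786 0.1523 0.09  ]
carr [ 0.5824 -0.0596  0.006 ]
carr [ 0.5661 -0.2383  0.006 ]
carr [ 0.5214 -0.2341  0.006 ]
carr [ 0.5366 -0.0528  0.006 ]
tab [ 0.5444 -0.2138  0.062 ]
[0.613 0.16  0.107]
[0.513 0.203 0.147]
[0.578 0.151 0.105]
(0.45, 0.0, 0.4) [1. 0. 0.] [-0.1   0.03  1.63 -0.    1.48 -0.1 ]
(0.45, 0.0, 0.4) [-1.  0.  0.] None
(0.45, 0.0, 0.4) [0. 1. 0.] [-0.1   0.03  1.63 -0.    1.48 -1.67]
(0.45, 0.0, 0.4) [ 0. -1.  0.] [-0.1   0.03  1.63 -0.    1.48  1.47]
(0.5, 0.05, 0.35) [1. 0. 0.] [ 0.01  0.16  1.6  -0.    1.38  0.01]
(0.5, 0.05, 0.35) [-1.  0.  0.] None
(0.5, 0.05, 0.35) [0. 1. 0.] [ 0.01  0.16  1.6  -0.    1.38 -1.56]
(0.5, 0.05, 0.35) [ 0. -1.  0.] [ 0.01  0.16  1.6  -0.    1.38  1.58]
(0.45, 0.05, 0.35) [1. 0. 0.] [ 0.01  0.06  1.72 -0.    1.36  0.01]
(0.45, 0.05, 0.35) [-1.  0.  0.] None
(0.45, 0.05, 0.35) [0. 1. 0.] [ 0.01  0.06  1.72 -0.    1.36 -1.56]
(0.45, 0.05, 0.35) [ 0. -1.  0.] [ 0.01  0.06  1.72 -0.    1.36  1.58]
```

```bash
python3 - <<'E'
from h import *
X=np.array([0,0,-1.]);Y=np.array([1.,0,0]);Rm=np.stack([X,Y,np.cross(X,Y)],1)
m.move_ptp(np.array([.56,-.03,.36]),Rm); print(m.current_time())
import pickle
c=m.get_calibration('wrist'); pickle.dump(c,open('pics/w1.pkl','wb'))
save('wrist','w1.png')
for k in ['press','carrier','knob','wheel']:
    print(k,[(np.round(r['at'],3).tolist(),round(r['confidence'],2),np.round(w2p(c,r['at'])).tolist()) for r in m.look_for('wrist',k)])
print(m.current_time())
E
```

```text
3.8833
press [([0.627, 0.134, 0.073], 0.78, [385.0, 23.0])]
carrier [([0.549, -0.143, 0.009], 0.71, [309.0, 264.0]), ([0.726, -0.097, 0.076], 0.48, [462.0, 247.0])]
knob []
wheel [([0.616, 0.139, 0.081], 0.8, [375.0, 15.0])]
4.1333
```

View pics/w1.png

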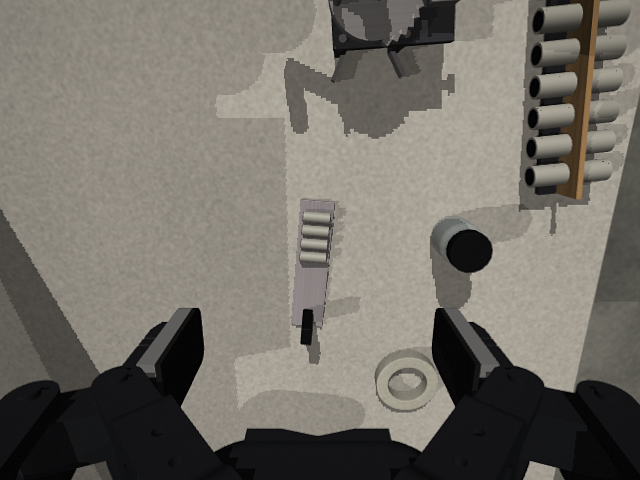

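```bash
python3 - <<'E'
from h import *
X=np.array([0,0,-1.]);Y=np.array([1.,0,0]);Rm=np.stack([X,Y,np.cross(X,Y)],1)
m.move_ptp(np.array([.60,.12,.33]),Rm); print(m.current_time())
import pickle
c=m.get_calibration('wrist'); pickle.dump(c,open('pics/w2.pkl','wb'))
p,d=save('wrist','w2.png')
cv2.imwrite('pics/w2c.png',cv2.resize(p[0:300,200:500,::-1],None,fx=2,fy=2,interpolation=cv2.INTER_CUBIC))
a=cv2.imread('pics/w1.png'); cv2.imwrite('pics/w1c.png',cv2.resize(a[190:360,270:370],None,fx=3.5,fy=3.5,interpolation=cv2.INTER_CUBIC))
E
```

```text
4.8083
```

View pics/w2c.png

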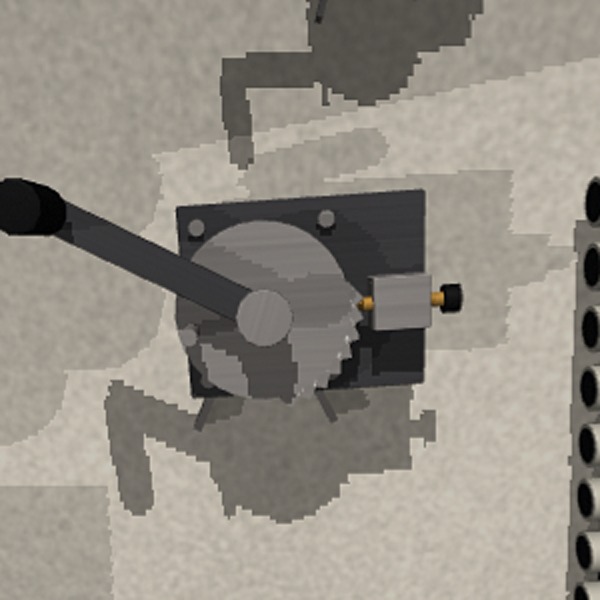

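View pics/w1c.png

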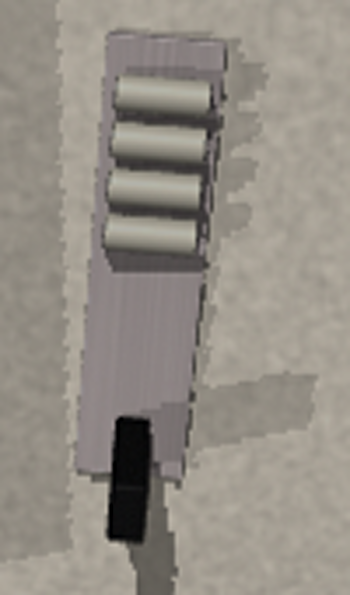

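```bash
python3 - <<'E'
from h import *
import pickle
c=pickle.load(open('pics/w2.pkl','rb'));d=np.load('pics/w2.png.npy')
f=lambda x,y:(200+x/2-.25,y/2-.25)
P=[p2w(c,f(*q),.057) for q in [(178,207),(424,190),(424,382),(192,397)]]
for p in P: print('plate',p.round(4))
for a,b in [(0,1),(3,2)]: e=P[b]-P[a]; print('yaw',np.degrees(np.arctan2(e[1],e[0])),np.linalg.norm(e))
for a,b in [(3,0),(2,1)]: e=P[b]-P[a]; print('yaw',np.degrees(np.arctan2(-e[0],e[1])),np.linalg.norm(e))
for n,q,z in [('hub',(264,317),.107),('knob',(22,205),.148),('post',(188,335),.105),('leadL',(198,428),.02),('leadR',(335,420),.02),('plunger',(452,297),.07)]:
    u,v=f(*q); print(n,p2w(c,(u,v),z).round(4),p2d(c,(u,v),d[round(v),round(u)]).round(4))
c=pickle.load(open('pics/w1.pkl','rb'))
g=lambda x,y:(270+x/3.5-.36,190+y/3.5-.36)
Q=[p2w(c,g(*q),.006) for q in [(110,33),(227,40),(183,478),(78,470)]]
for p in Q: print('carr',p.round(4))
for a,b in [(3,0),(2,1)]: e=Q[b]-Q[a]; print('yaw',np.degrees(np.arctan2(-e[0],e[1])),np.linalg.norm(e))
print('ctr',np.mean(Q,0)); print('tabtop',p2w(c,g(128,514),.062))
E
```

```text
plate [0.5719 0.2091 0.057 ]
plate [0.6946 0.2171 0.057 ]
plate [0.7014 0.1207 0.057 ]
plate [0.5773 0.1126 0.057 ]
yaw 3.7341142565468752 0.12302363989709764
yaw 3.7404293705893124 0.12428088096253759
yaw 3.2302881473594414 0.09668923214585214
yaw 3.9753479463597263 0.09667265262281853
hub [0.6138 0.1595 0.107 ] [0.6137 0.1599 0.1106]
knob [0.5171 0.2066 0.148 ] [0.5176 0.2065 0.1497]
post [0.5787 0.1511 0.105 ] [0.5788 0.1514 0.1071]
leadL [0.5785 0.0868 0.02  ] [0.5785 0.0868 0.02  ]
leadR [0.6594 0.0916 0.02  ] [0.6592 0.0919 0.0213]
plunger [0.7093 0.1659 0.07  ] [0.7066 0.1666 0.0799]
carr [ 0.5394 -0.0549  0.006 ]
carr [ 0.5823 -0.0576  0.006 ]
carr [ 0.5664 -0.2379  0.006 ]
carr [ 0.5239 -0.2342  0.006 ]
yaw -4.946714023218543 0.18000047828758658
yaw -5.049296943239135 0.18104635423823054
ctr [ 0.55301692 -0.14616967  0.006     ]
tabtop [ 0.54583798 -0.22093089  0.062     ]
```

The wrist views agree. The press origin is about (0.614, 0.160) with yaw 3.7°, and the carrier is at (0.553, -0.146) with yaw -5°. I'll grasp the tab and align in front of the slot.

```bash
cat >> h.py <<'E'
O=np.array([.6138,.1599]); YAW=np.radians(3.7)
def rot(a): 
    X=np.array([0,0,-1.]);Y=np.array([np.cos(a),np.sin(a),0]);return np.stack([X,Y,np.cross(X,Y)],1)
def pr(x,y,z): 
    c,s=np.cos(YAW),np.sin(YAW); return np.array([O[0]+c*x-s*y,O[1]+s*x+c*y,z])
def st(s=''): print(s,'t',round(m.current_time(),2),'p',m.current_ee_pos().round(4),'F',m.current_force().round(1),'M',m.current_ft_torque().round(2),'g',round(m.current_grip_width(),3))
E
python3 - <<'E'
from h import *
a=np.radians(-5); G=np.array([.5463,-.2209,0])
m.move_ptp(G+[0,0,.13],rot(a)); st()
m.move_l(G+[0,0,.027],max_speed=.1); st('down')
m.set_gripper(0.0,40); st('grip')
m.move_l(pr(0,-.245,.027),rot(YAW),max_speed=.1); st('align')
import pickle
c=m.get_calibration('wrist'); pickle.dump(c,open('pics/w3.pkl','wb'))
p,d=save('wrist','w3.png'); save('top','t3.png')
cc=m.get_calibration('top')
print(w2p(cc,pr(0,-.17,0)))
E
```

```text
t 6.34 p [ 0.547  -0.2203  0.1307] F [ 0.5 -0.6  0.5] M [-0.02 -0.    0.06] g 1.001
down t 7.53 p [ 0.5467 -0.2211  0.0276] F [-0.   0.   0.5] M [-0.03  0.02  0.04] g 1.003
grip t 8.18 p [ 0.5464 -0.221   0.0272] F [-0.2 -0.3  1.3] M [ 0.06  0.05 -0.  ] g 0.16
align t 9.93 p [ 0.6303 -0.0829  0.0271] F [-0.7 -0.4  5.9] M [0.01 0.09 0.07] g 0.161
[348.25430361 233.69733171]
```

View pics/w3.png

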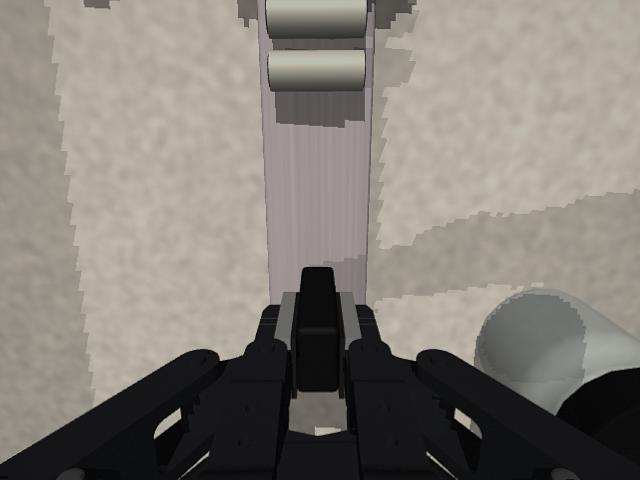

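View pics/t3.png

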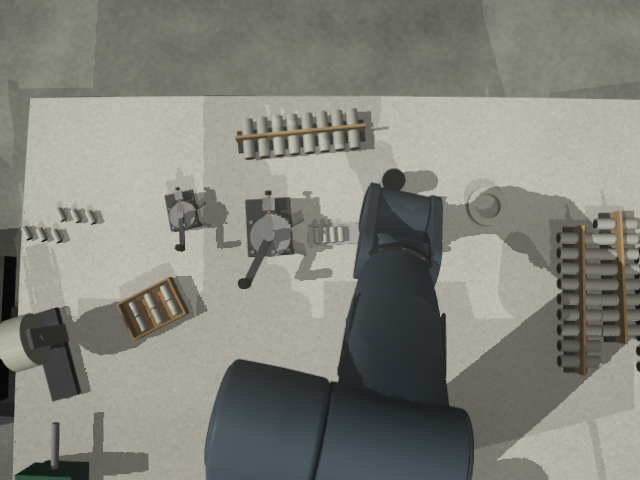

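```bash
python3 - <<'E'
from h import *
import pickle
c=pickle.load(open('pics/w3.pkl','rb'))
p=cv2.imread('pics/w3.png'); cv2.imwrite('pics/w3c.png',cv2.resize(p[0:300,220:420],None,fx=2.6,fy=2,interpolation=cv2.INTER_CUBIC))
for q in [(258.5,12),(373,12),(271.5,290),(367,290)]:
    w=p2w(c,q,.006); e=w[:2]-O; cs,s=np.cos(YAW),np.sin(YAW); print(w.round(4),'press',(cs*e[0]+s*e[1]).round(4),(-s*e[0]+cs*e[1]).round(4))
st()
E
```

```text
[0.6017 0.0276 0.006 ] press -0.0206 -0.1313
[0.6443 0.0304 0.006 ] press 0.0221 -0.1312
[ 0.6101 -0.085   0.006 ] press -0.0195 -0.2441
[ 0.6536 -0.0822  0.006 ] press 0.0241 -0.2441
 t 10.03 p [ 0.6303 -0.0829  0.0272] F [-0.   0.2  4.6] M [0.17 0.07 0.06] g 0.16
```

View pics/w3c.png

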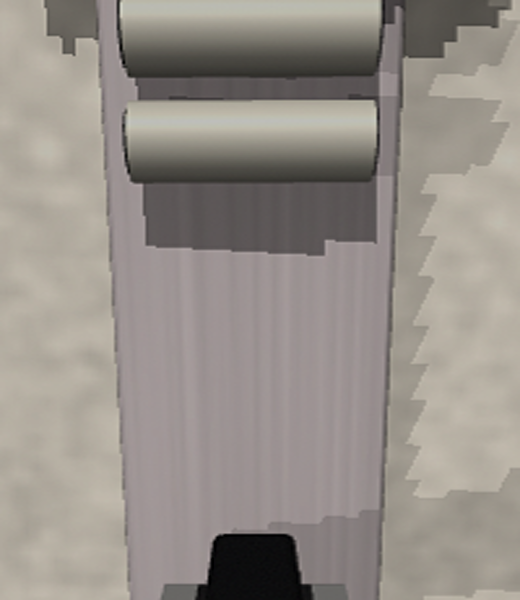

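```bash
python3 - <<'E'
from h import *
A=rot(YAW-.008)
for y in [-.225,-.205,-.19,-.175,-.16,-.15,-.14,-.132,-.126]:
    m.move_l(pr(-.0012,y,.027),A,max_speed=.05); st(y)
    F=m.current_force()
    if np.hypot(F[0],F[1])>10: print('stop'); break
E
```

```text
-0.225 t 10.57 p [ 0.6273 -0.0628  0.0271] F [-0.2  2.4  5.2] M [ 0.43 -0.02 -0.03] g 0.153
-0.205 t 11.12 p [ 0.6259 -0.0429  0.0271] F [-0.6  3.3  6.9] M [ 0.42 -0.02  0.08] g 0.155
-0.19 t 11.57 p [ 0.6249 -0.0278  0.0272] F [-0.1  3.5  5.8] M [ 0.53 -0.06 -0.  ] g 0.159
-0.175 t 12.03 p [ 0.6239 -0.0129  0.0271] F [0.7 2.9 5.9] M [ 0.47 -0.02 -0.03] g 0.16
-0.16 t 12.47 p [0.6229 0.0021 0.0271] F [-0.5  3.4  6.9] M [ 0.46  0.04 -0.08] g 0.162
-0.15 t 12.82 p [0.6222 0.0121 0.0271] F [-0.   3.3  6.7] M [0.48 0.04 0.06] g 0.158
-0.14 t 13.18 p [0.6215 0.022  0.0271] F [0.  2.2 6.2] M [ 0.49 -0.02 -0.03] g 0.158
-0.132 t 13.48 p [0.621  0.0299 0.0271] F [-0.1  3.6  5.6] M [ 0.4   0.03 -0.04] g 0.164
-0.126 t 13.75 p [0.6206 0.0359 0.0271] F [-0.   2.4  5.6] M [ 0.36 -0.    0.03] g 0.162
```

```bash
python3 - <<'E'
from h import *
A=rot(YAW-.008)
F0=m.current_force()
for k in range(12):
    y=-.1245+k*.0015
    m.move_l(pr(-.0012,y,.027),A,max_speed=.02); st(round(y,4))
    F=m.current_force()
    if abs((F-F0)[1])>12: print('stop'); break
E
```

```text
-0.1245 t 14.0 p [0.6206 0.0369 0.0272] F [ 0.8 -1.   5.4] M [-0.09 -0.06 -0.  ] g 0.157
-0.123 t 14.25 p [0.6205 0.0383 0.0271] F [ 0.5 -1.6  6. ] M [-0.23  0.01 -0.02] g 0.161
-0.1215 t 14.5 p [0.6204 0.0397 0.0272] F [ 0.4 -2.2  6.7] M [-0.33 -0.04 -0.06] g 0.16
-0.12 t 14.75 p [0.6206 0.0398 0.0272] F [  2.3 -11.5   3.7] M [-1.56 -0.13  0.1 ] g 0.161
stop
```

```bash
python3 - <<'E'
from h import *
A=rot(YAW-.008)
m.move_l(pr(-.0012,-.1193,.027),A,max_speed=.02); st(); m.dwell(.2); st()
m.set_gripper(0.6); st('open')
m.move_l(m.current_ee_pos()+[0,0,.15],A,max_speed=.15); st('up')
save('wrist','w4.png'); save('scene','s4.png'); 
import pickle; pickle.dump(m.get_calibration('wrist'),open('pics/w4.pkl','wb'))
E
```

```text
t 15.0 p [0.6207 0.0399 0.0272] F [  1.5 -15.3   4.9] M [-2.27 -0.22  0.12] g 0.16
 t 15.2 p [0.6206 0.0399 0.0272] F [  1.3 -15.5   5.1] M [-2.16 -0.23  0.11] g 0.157
open t 15.65 p [0.6201 0.0412 0.0268] F [ 0.5  0.9 -0.3] M [-0.02 -0.03 -0.03] g 0.599
up t 16.8 p [0.6196 0.0412 0.1758] F [0.1 0.3 0.1] M [ 0.   -0.03 -0.07] g 0.601
```

View pics/w4.png

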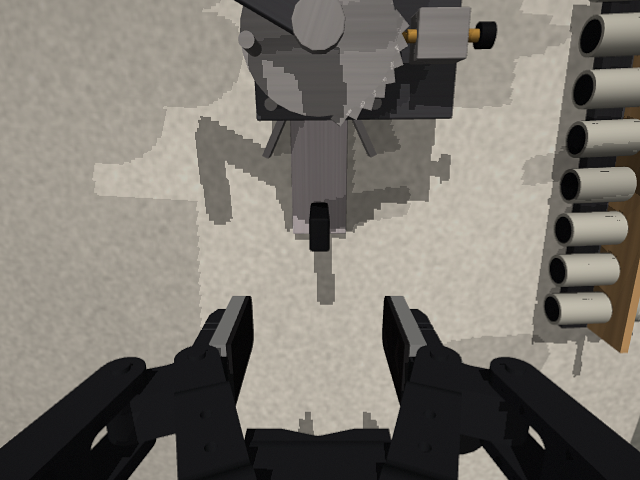

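```bash
python3 - <<'E'
import cv2
a=cv2.imread('pics/s4.png'); cv2.imwrite('pics/s4c.png',cv2.resize(a[130:330,260:460],None,fx=3,fy=3,interpolation=cv2.INTER_CUBIC))
E
```

```text
(no output)
```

View pics/s4c.png

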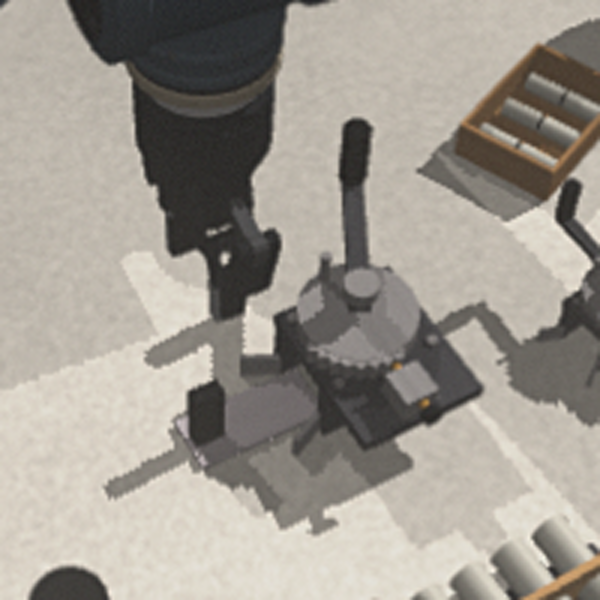

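```bash
python3 - <<'E'
from h import *
import pickle
c=pickle.load(open('pics/w4.pkl','rb'))
for x in(-.022,.022): print(w2p(c,pr(x,-.135,.006)).round(1), w2p(c,pr(x,-.08,.006)).round(1))
print('tab top ctr',w2p(c,pr(0,-.12,.062)))
p=cv2.imread('pics/w4.png'); cv2.imwrite('pics/w4c.png',cv2.resize(p[0:260,230:430],None,fx=3,fy=2.3,interpolation=cv2.INTER_CUBIC))
E
```

```text
[292.8 232.8] [290.9 165.8]
[345.9 232.4] [346.7 165.3]
tab top ctr [319.41796626 234.13628534]
```

View pics/w4c.png

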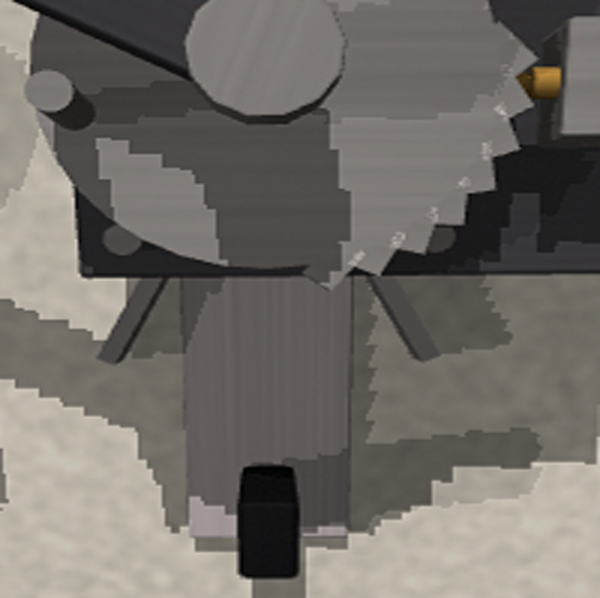

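The carrier is home: the tail edge is at row 232.6 and I predicted 232.6 for fully home. Next is the knob.

```bash
cat >> h.py <<'E'
def kn(th,z,r=.11):
    a=np.radians(th); return np.array([O[0]+r*np.cos(a),O[1]+r*np.sin(a),z])
def ka(th): return rot(np.radians(th-90))
E
python3 - <<'E'
from h import *
m.set_gripper(1.0)
m.move_l(m.current_ee_pos()+[0,0,.06],max_speed=.15)
m.move_ptp(kn(156,.21),ka(156)); st()
c=m.get_calibration('wrist')
p,d=save('wrist','w5.png')
for k in ['knob','lever']: print(k,[(np.round(r['at'],3).tolist(),round(r['confidence'],2),np.round(w2p(c,r['at'])).tolist()) for r in m.look_for('wrist',k)])
for z in (.148,.098): print(w2p(c,kn(156,z)))
print(w2p(c,kn(156,.107,0)),m.inverse_kinematics(kn(210,.106),ka(210)))
import pickle; pickle.dump(c,open('pics/w5.pkl','wb'))
E
```

```text
t 18.7 p [0.5136 0.2042 0.2096] F [-0.2 -0.3  0. ] M [-0.    0.02  0.03] g 1.0
knob [([0.56, 0.19, 0.107], 0.57, [327.0, 304.0]), ([0.61, 0.352, 0.067], 0.56, [545.0, 256.0])]
lever [([0.562, 0.188, 0.11], 0.96, [325.0, 309.0]), ([0.611, 0.352, 0.07], 0.79, [546.0, 259.0]), ([0.597, 0.177, 0.08], 0.65, [330.0, 334.0])]
[318.59364231 257.18221767]
[318.44977957 232.37429102]
[318.91565865 379.60941272] [ 1.11597592e-01  4.80693373e-01  1.81208779e+00 -4.44089210e-16
  8.48811493e-01 -1.98279751e+00]
```

View pics/w5.png

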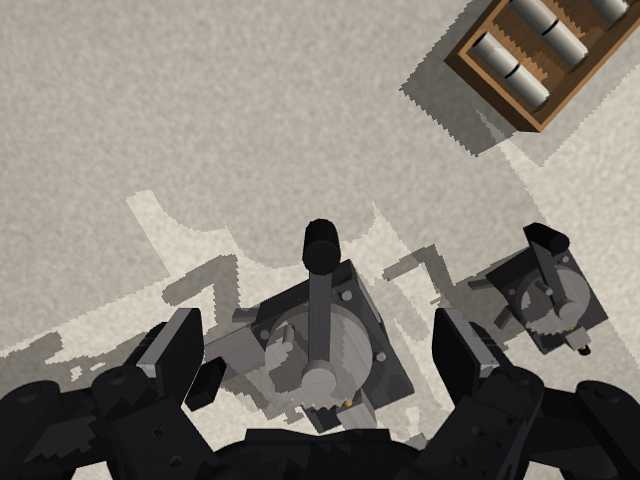

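```bash
cat >> h.py <<'E'
def step(th,z=.106,v=.03):
    m.move_l(kn(th,z),ka(th),max_speed=v)
    p=m.current_ee_pos(); e=p[:2]-O; act=np.degrees(np.arctan2(e[1],e[0]))%360; F=np.mean([m.current_force() for _ in range(1)],0)
    a=np.radians(act); Ft=F@np.array([-np.sin(a),np.cos(a),0]); Fr=F@np.array([np.cos(a),np.sin(a),0])
    print('cmd %.1f act %.2f r %.1f Ft %.2f Fr %.2f Fz %.2f t %.2f'%(th,act,1e3*np.hypot(*e),Ft,Fr,F[2],m.current_time())); return act,Ft
E
python3 - <<'E'
from h import *
m.move_l(kn(155.4,.106),ka(155.4),max_speed=.08); st('down')
m.set_gripper(0.0,40); st('grip'); m.dwell(.2); st()
for th in [156.5,158,159.5,161,162.5,164,165]: step(th)
E
```

```text
down t 20.3 p [0.5141 0.2058 0.1065] F [-0.9  0.4  0.6] M [ 0.02 -0.01 -0.02] g 0.999
grip t 20.9 p [0.5138 0.2058 0.1062] F [-0.7  0.   2.8] M [ 0.04  0.16 -0.05] g 0.247
 t 21.1 p [0.5138 0.2058 0.1061] F [-2.  -0.2  3.4] M [ 0.06  0.16 -0.1 ] g 0.247
cmd 156.5 act 156.49 r 110.0 Ft -0.67 Fr 2.02 Fz 4.36 t 21.35
cmd 158.0 act 158.02 r 110.0 Ft -0.56 Fr 2.06 Fz 5.54 t 21.60
cmd 159.5 act 159.53 r 110.0 Ft 0.10 Fr 2.14 Fz 4.31 t 21.85
cmd 161.0 act 161.04 r 110.0 Ft -0.17 Fr 2.88 Fz 5.31 t 22.10
cmd 162.5 act 162.57 r 110.0 Ft -0.44 Fr 1.30 Fz 5.99 t 22.35
cmd 164.0 act 164.07 r 110.0 Ft -1.23 Fr 1.03 Fz 5.68 t 22.60
cmd 165.0 act 165.07 r 110.0 Ft -0.18 Fr 1.65 Fz 5.24 t 22.85
```

```bash
python3 - <<'E'
import re
s=open('h.py').read()
s=s.replace("F=np.mean([m.current_force() for _ in range(1)],0)","F=np.mean([(m.dwell(.02),m.current_force())[1] for _ in range(4)],0)")
open('h.py','w').write(s)
E
python3 - <<'E'
from h import *
th=165;n=0
while th<186:
    th+=1; a,f=step(th)
    if f<-2.3: n+=1
    if n>=2: break
E
```

```text
cmd 166.0 act 166.06 r 110.0 Ft -0.03 Fr 1.85 Fz 5.52 t 23.17
cmd 167.0 act 167.06 r 110.0 Ft -0.04 Fr 1.78 Fz 5.57 t 23.48
cmd 168.0 act 168.06 r 110.0 Ft -0.40 Fr 1.48 Fz 5.68 t 23.80
cmd 169.0 act 169.06 r 110.0 Ft -0.15 Fr 2.50 Fz 5.82 t 24.12
cmd 170.0 act 170.06 r 110.0 Ft -0.80 Fr 1.53 Fz 5.34 t 24.43
cmd 171.0 act 171.06 r 110.0 Ft -0.49 Fr 2.13 Fz 5.40 t 24.75
cmd 172.0 act 172.07 r 110.0 Ft -0.57 Fr 1.82 Fz 5.49 t 25.07
cmd 173.0 act 173.08 r 110.0 Ft -0.40 Fr 1.69 Fz 5.73 t 25.38
cmd 174.0 act 174.07 r 110.0 Ft -0.44 Fr 1.94 Fz 5.24 t 25.70
cmd 175.0 act 175.07 r 109.9 Ft -0.75 Fr 1.87 Fz 5.51 t 26.02
cmd 176.0 act 176.00 r 110.0 Ft -2.14 Fr 1.80 Fz 5.30 t 26.33
cmd 177.0 act 176.91 r 110.0 Ft -3.94 Fr 2.39 Fz 5.12 t 26.65
cmd 178.0 act 177.88 r 110.0 Ft -4.24 Fr 1.66 Fz 4.79 t 26.97
```

```bash
python3 - <<'E'
from h import *
th=178
while th<200: th+=1; step(th)
E
```

```text
cmd 179.0 act 178.84 r 110.0 Ft -5.11 Fr 2.08 Fz 4.54 t 27.28
cmd 180.0 act 179.81 r 110.0 Ft -5.70 Fr 2.09 Fz 5.02 t 27.60
cmd 181.0 act 180.77 r 110.0 Ft -6.19 Fr 1.71 Fz 4.83 t 27.92
cmd 182.0 act 181.76 r 110.0 Ft -6.26 Fr 2.04 Fz 4.79 t 28.23
cmd 183.0 act 182.99 r 109.9 Ft -1.03 Fr 1.24 Fz 5.64 t 28.55
cmd 184.0 act 184.10 r 109.9 Ft -1.39 Fr 1.64 Fz 5.36 t 28.87
cmd 185.0 act 185.12 r 109.9 Ft -0.80 Fr 1.36 Fz 5.12 t 29.18
cmd 186.0 act 186.11 r 109.9 Ft -1.36 Fr 0.74 Fz 5.76 t 29.50
cmd 187.0 act 187.04 r 109.9 Ft -2.08 Fr 1.00 Fz 5.61 t 29.82
cmd 188.0 act 187.97 r 109.9 Ft -3.71 Fr 0.58 Fz 5.35 t 30.13
cmd 189.0 act 188.88 r 109.9 Ft -5.33 Fr 0.95 Fz 4.98 t 30.45
cmd 190.0 act 189.86 r 109.9 Ft -5.26 Fr 0.53 Fz 4.84 t 30.77
cmd 191.0 act 190.82 r 109.9 Ft -6.11 Fr 0.78 Fz 4.89 t 31.08
cmd 192.0 act 191.79 r 109.9 Ft -6.32 Fr 0.23 Fz 5.20 t 31.40
cmd 193.0 act 192.75 r 109.9 Ft -7.22 Fr 0.65 Fz 5.37 t 31.72
cmd 194.0 act 193.81 r 109.9 Ft -6.03 Fr 0.38 Fz 5.13 t 32.03
cmd 195.0 act 195.07 r 109.8 Ft -1.91 Fr -0.08 Fz 4.72 t 32.35
cmd 196.0 act 196.11 r 109.8 Ft -1.76 Fr -0.02 Fz 5.07 t 32.67
cmd 197.0 act 197.10 r 109.8 Ft -1.13 Fr 0.13 Fz 5.57 t 32.98
cmd 198.0 act 198.06 r 109.8 Ft -2.13 Fr -0.38 Fz 5.62 t 33.30
cmd 199.0 act 198.99 r 109.8 Ft -3.76 Fr -0.33 Fz 5.15 t 33.62
cmd 200.0 act 199.89 r 109.9 Ft -5.25 Fr -0.71 Fz 5.59 t 33.93
```

Clicks 1 (~182.5°) and 2 (~194.3°) came as predicted. I expect the third at about 206°, and I'll stop near 209.5°, well short of the fourth at about 217°.

```bash
python3 - <<'E'
from h import *
th=200
while th<209: th+=1; a,f=step(th)
step(209.6)
save('wrist','w6.png'); save('top','t6.png'); save('scene','s6.png'); st()
E
```

```text
cmd 201.0 act 200.85 r 109.8 Ft -5.79 Fr -0.56 Fz 5.29 t 34.25
cmd 202.0 act 201.80 r 109.8 Ft -6.58 Fr -0.39 Fz 5.26 t 34.57
cmd 203.0 act 202.76 r 109.8 Ft -6.70 Fr -0.96 Fz 5.80 t 34.88
cmd 204.0 act 203.72 r 109.8 Ft -7.59 Fr -1.01 Fz 5.58 t 35.20
cmd 205.0 act 204.74 r 109.8 Ft -7.50 Fr -1.06 Fz 5.10 t 35.52
cmd 206.0 act 206.03 r 109.7 Ft -2.52 Fr -1.64 Fz 4.84 t 35.83
cmd 207.0 act 207.09 r 109.7 Ft -1.53 Fr -2.62 Fz 4.91 t 36.15
cmd 208.0 act 208.05 r 109.7 Ft -1.86 Fr -3.99 Fz 4.47 t 36.47
cmd 209.0 act 209.01 r 109.7 Ft -1.78 Fr -3.81 Fz 5.24 t 36.78
cmd 209.6 act 209.55 r 109.8 Ft -2.78 Fr -3.68 Fz 5.37 t 37.10
 t 37.25 p [0.5183 0.1058 0.1061] F [2.2 4.4 5.3] M [ 0.65 -0.23  0.15] g 0.248
```

View pics/w6.png

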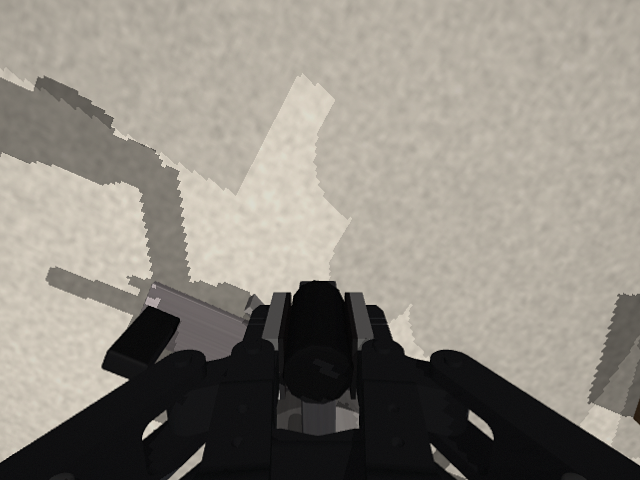

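View pics/s6.png

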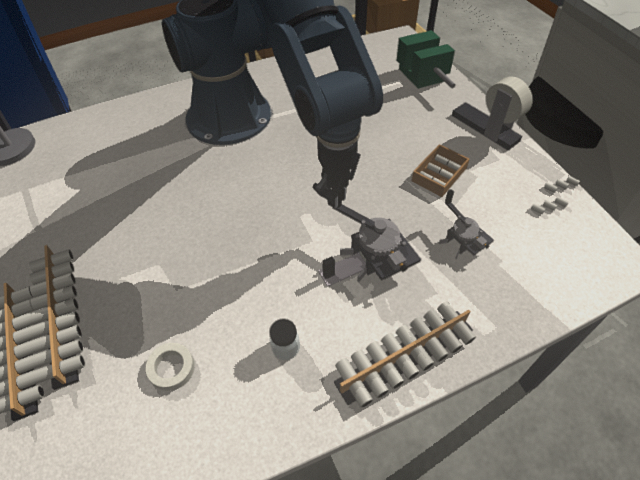

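The knob is in the jaws at (320,340). The carrier is still in the slot with its tab at (145,340) in the wrist view, and the jar, tape roll and tray haven't moved. Handing in.

```bash
python3 - <<'E'
from h import *
st(); m.sign_off()
E
```

```text
t 37.25 p [0.5183 0.1058 0.1061] F [2.2 4.4 5.3] M [ 0.65 -0.23  0.15] g 0.248
the job is handed in; nothing more can be done
```

The job is done and handed in at 37.3 s of the 72 s allowed; the sign-off reports no verdict.

- **Carrier:** I slid it nose first into the larger press. It met the stop at the expected position, where I pressed it home with about 15 N and let go. A picture afterwards put its tail edge within about 1 pixel of the predicted fully-home position.
- **Lever:** I then gripped the knob and swung the lever counter-clockwise. It moved freely for about 20° and met the post at about 175.7°, measured about the spindle in the robot's frame. Three force drops followed, at about 182.5°, 194.3° and 205.5°, each within about half a degree of where I expected a click.
- **Finish:** The arm stopped at 209.6°, still gripping the knob and pushing with about 3 N. The fourth click would come at about 217°. I counted clicks by force and angle, and did not check the wheel's own angle in a picture.
- **Other things:** The last scene picture showed the tape roll, jar and tray where they started.
- **Readings that disagreed:**
  - The push just before the clicks read up to 7.6 N, against the stated 5 to 7 N.
  - The force between clicks read 1 to 2 N, against the stated under 1 N.
  - A 3 to 4 N sideways force along the lever built up at the end.

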